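# Line up padlocks by size on the display strip

### The job

Lay the four brass padlocks out on the display strip in order of size, one centred on each cork pad: the smallest on the pad next to the round knob, growing to the largest at the other end. Each must lie flat and square, its shackle pointing straight across the strip (towards either side), and the small oil bottle must not be knocked over.

Things in the scene. Friction and masses are not known exactly. Their poses are not given: they have to be found in the camera images.
- padlock_1: The smallest of the four brass padlocks, loose, lying flat on its back: a block body 28 mm wide (own y), 25 mm long (own x) and 15 mm thick (z), with a round steel shackle standing out 18 mm beyond the body towards its own -x, at half the thickness. Origin: centre of the body block's underside. Mass about 90 g. Starts on the table, shackle roughly towards the robot (yaw within 0.5 rad).
- padlock_2: The second smallest of the four brass padlocks, loose, lying flat on its back: a block body 37 mm wide (own y), 31 mm long (own x) and 17 mm thick (z), with a round steel shackle standing out 23 mm beyond the body towards its own -x, at half the thickness. Origin: centre of the body block's underside. Mass about 160 g. Starts on the table, shackle roughly towards the robot (yaw within 0.5 rad).
- padlock_3: The second largest of the four brass padlocks, loose, lying flat on its back: a block body 46 mm wide (own y), 38 mm long (own x) and 19 mm thick (z), with a round steel shackle standing out 28 mm beyond the body towards its own -x, at half the thickness. Origin: centre of the body block's underside. Mass about 280 g. Starts on the table, shackle roughly towards the robot (yaw within 0.5 rad).
- padlock_4: The largest of the four brass padlocks, loose, lying flat on its back: a block body 55 mm wide (own y), 46 mm long (own x) and 22 mm thick (z), with a round steel shackle standing out 34 mm beyond the body towards its own -x, at half the thickness. Origin: centre of the body block's underside. Mass about 470 g. Starts on the table, shackle roughly towards the robot (yaw within 0.5 rad).
- pad_a: First of four equal fixed cork pads, 70 x 70 x 2 mm, counted from the left (+y) end of a dark wooden strip (100 x 470 x 10 mm) on the table; pads 85 mm apart along own y. Origin: centre of its underside, 10 mm above the table; the cork's top is 12 mm above it. Own x points across the strip, away from the robot; own y along it to the left.
- pad_b: Second of four equal fixed cork pads, 70 x 70 x 2 mm, counted from the left (+y) end of a dark wooden strip (100 x 470 x 10 mm) on the table; pads 85 mm apart along own y. Origin: centre of its underside, 10 mm above the table; the cork's top is 12 mm above it. Own x points across the strip, away from the robot; own y along it to the left.
- pad_c: Third of four equal fixed cork pads, 70 x 70 x 2 mm, counted from the left (+y) end of a dark wooden strip (100 x 470 x 10 mm) on the table; pads 85 mm apart along own y. Origin: centre of its underside, 10 mm above the table; the cork's top is 12 mm above it. Own x points across the strip, away from the robot; own y along it to the left.
- pad_d: Fourth of four equal fixed cork pads, 70 x 70 x 2 mm, counted from the left (+y) end of a dark wooden strip (100 x 470 x 10 mm) on the table; pads 85 mm apart along own y. Origin: centre of its underside, 10 mm above the table; the cork's top is 12 mm above it. Own x points across the strip, away from the robot; own y along it to the left.
- round_knob: A fixed round steel knob, 26 mm across and 20 mm high, on the top of the strip at one of its two ends, 78 mm from the centre of the nearest pad along the row (the other end carries a low flat steel bar, 70 x 12 x 10 mm, instead). Which end it is on varies. Origin: centre of its underside, 10 mm above the table.
- oil_bottle: A small white oil bottle with a black cap, 34 mm across and 70 mm high, loose, standing upright on the table among the padlocks. Origin: centre of its underside, z up along its axis. It is to stay standing.
Things that resemble listed ones, but are neither listed nor needed, are in the scene too. What is shaped like the padlock_3 but green or red is not meant.

How it is judged:
At the end, for the whole second after the job is handed in: Every padlock rests flat (within 0.12 rad) and still on its own pad, centre within 12 mm of the pad's centre and square with the strip within 0.2 rad either way round; sizes grow from the pad beside the round knob to the other end; the oil bottle stands upright (((horizontal distance between round_knob and pad_a below 0.12 m and horizontal distance between padlock_1 and pad_a below 0.012 m and angle between the y axis of padlock_1 and the y axis of pad_a, either way round below 0.2 rad and z of padlock_1 in the frame of pad_a below 0.006 m and horizontal distance between padlock_2 and pad_b below 0.012 m and angle between the y axis of padlock_2 and the y axis of pad_b, either way round below 0.2 rad and z of padlock_2 in the frame of pad_b below 0.006 m and horizontal distance between padlock_3 and pad_c below 0.012 m and angle between the y axis of padlock_3 and the y axis of pad_c, either way round below 0.2 rad and z of padlock_3 in the frame of pad_c below 0.006 m and horizontal distance between padlock_4 and pad_d below 0.012 m and angle between the y axis of padlock_4 and the y axis of pad_d, either way round below 0.2 rad and z of padlock_4 in the frame of pad_d below 0.006 m) or (horizontal distance between round_knob and pad_d below 0.12 m and horizontal distance between padlock_1 and pad_d below 0.012 m and angle between the y axis of padlock_1 and the y axis of pad_d, either way round below 0.2 rad and z of padlock_1 in the frame of pad_d below 0.006 m and horizontal distance between padlock_2 and pad_c below 0.012 m and angle between the y axis of padlock_2 and the y axis of pad_c, either way round below 0.2 rad and z of padlock_2 in the frame of pad_c below 0.006 m and horizontal distance between padlock_3 and pad_b below 0.012 m and angle between the y axis of padlock_3 and the y axis of pad_b, either way round below 0.2 rad and z of padlock_3 in the frame of pad_b below 0.006 m and horizontal distance between padlock_4 and pad_a below 0.012 m and angle between the y axis of padlock_4 and the y axis of pad_a, either way round below 0.2 rad and z of padlock_4 in the frame of pad_a below 0.006 m)) and angle between each of padlock_1, padlock_2, padlock_3, padlock_4's own z axis and vertical below 0.12 rad and linear speed of each of padlock_1, padlock_2, padlock_3, padlock_4, oil_bottle below 0.02 m/s and angle between oil_bottle's own z axis and vertical below 0.2 rad); the robot touches nothing.
It fails at once if the oil bottle is knocked over (angle between oil_bottle's own z axis and vertical above 0.6 rad).
It also fails if it takes over 112 s, if anything falls off the work surface, if the arm or the gripper's body presses on something with over 40 N, if the wrist force passes 120 N, or if a joint passes its speed limit or range.

### The arm

A 6-joint arm with a two-finger parallel gripper is mounted at the origin on the work surface. World frame = base frame: x ahead of the robot, y to its left, z up, the work surface at z = 0. Lengths are in m, angles in rad, forces in N, time in s.
With the tool pointing down it reaches from about 0.3 to 0.875 m from the base axis. Payload 6.4 kg.
Tool frame: the origin (TCP) lies at the very end of the fingers, on their centre line; the grasp point (between the pads) lies 19 mm behind it; z points along the fingers, y is the line along which they close (so a half turn about z gives the same grasp; the last joint's range is limited). The gripper opens to 88 mm and grips with 3 to 60 N. Pads are 18 mm wide; open, the fingers measure 123 mm over their backs; the gripper's body (75 mm by 187 mm) begins 45 mm behind the grasp point.
Start: joints at [0.991, 0.181, 1.607, -0, 1.354, -0.206], TCP at [0.21, 0.535, 0.239] pointing down, gripper open.
Joint ranges: [-2.99, 2.99], [-0.89, 2.07], [0.3, 2.58], [-1.14, 4.28], [0, 2.63], [-3.12, 3.12]. Speed limits (rad/s): [2.57, 2.57, 3.01, 3.14, 3.14, 3.14].

### API

Orientations are given as a rotation vector (axis times angle).
In Python, from bench import telemetry, optics, env gives the robot as it stands.
- The arm moves only by the tool arm_command, never from a script. Its argument "motion" is a list of rows, each a list of 7 numbers: the opening, from 0 (shut) to 1 (fully open), then the shift along the tool's x, y, z scaled (see below), then the turn, a rotation vector about the tool's x, y, z scaled (see below). A call has 1 to 12 rows; each row is the pose to reach, as a shift and turn from the pose commanded when the call began, along the tool's axes at that moment; what a row does not reach only later rows make up. The controller multiplies each number of a shift by 0.12 m and each number of a turn by 90 degrees. A row lasts 1/8 s, in which the tool goes at most 62.5 mm and 10.7 degrees, less where a joint would pass 70% of its speed; a pose out of reach is approached as far as the arm can. A call with a number of a shift or a turn outside -1 to 1 is refused whole. A call with a gripper value outside its range is refused whole. The fingers move at their own pace and stop on an object; "force" is the grip in N (left out, the last holds). Time passes only in rows, so rows that repeat a pose let the fingers close. It gives the time, the measured TCP pose, the force, the opening and the grip force at its end, in the units of the state.
- telemetry.state(): the state, without advancing time (a new reading comes with each control period).
- optics.capture(name): name is "side" or "top"; returns the picture (480x640x3 uint8, blue, green, red); there is no depth.
- optics.camera_params(name): a dict with "vertical_fov" (degrees; the focal length in pixels is half the picture's height over the tangent of half this angle, whatever the lens; pixels are square), "cx", "cy" (the principal point, pixels), "position" and "attitude" of the camera in the world. Camera axes: x right, y up, looking along -z (the intrinsics and any distortion apply to the point x, -y, -z); pixel columns grow to the right and rows downward; lengths in m; the calibration is good to about 2 mm. A picture is of the moment at which its call begins. camera_params takes no time and is no camera call.
- env.hand_in(): hands the job in; it is judged then, once.
Trained networks look in the newest picture that a camera, given by its name, has taken for a name from the list of things; names that differ only in an ending like _2 or _b are one class to them, and where a whole thing is asked for, a point or a joint stands for the part that bears it (a point fixed in the world has none). Each returns a list of dicts, best first, with "score" (0 to 1); they miss things now and then, are a little off and sometimes report something else, mostly with a low value. They report only what shows in the picture. A call takes as long as a camera call. They do not tell look-alikes from the thing itself.
- optics.spot_in(camera, name): "box" ([left, top, right, bottom] in pixels, round what is visible of it).
The state is a dict: "t": time; "joint_positions": joint angles; "joint_vel": joint speeds; "tau": joint torques, N m; "eef_pos": TCP position; "tcp_rot": TCP orientation; "force": force on the tool from outside, world axes, zero at the start; "moment": the same for the moment, N m; "opening": finger opening in m; "gripper_force": force on a finger pad.
Only numpy, scipy, OpenCV 4.12 (cv2) and the standard library are available. Lean on these libraries where they do the work, as an engineer would, in place of code of your own. Each camera call takes 0.05 s, during which the arm holds its last target. There are 200 camera calls.

## Working session

There is one attempt and no reset: what is moved stays moved. The work goes in short steps, Python scripts to look and compute and a tool call to move; the robot and the scene stay as the last step left them, time stands still between calls to the robot, and variables do not carry over. Pictures are saved under pics/ and viewed, at most 14 in all, crops included, and the job is handed in when it is done.

Besides the shell and the picture viewer there is one more tool, called after "Request:" as a command line: name --pt "numbers of a row" for each row, then --argument value for the rest. arm_command: Moves the arm, as the interface text tells. Shifts and turns lie within -1 to 1; 1 stands for 0.12 m of shift or 90 degrees of turn. Its arguments: {"type":"object","properties":{"motion":{"type":"array","items":{"type":"array","items":{"type":"number"}}},"force":{"type":"number"}},"required":["motion"]}

```bash
ls; mkdir -p pics; python3 - <<'E'
from bench import telemetry, optics, env
import cv2
s=telemetry.state(); print(s)
for n in ("side","top"):
    print(n,optics.camera_params(n)); cv2.imwrite(f"pics/{n}0.png",optics.capture(n))
E
```

```text
pics
{'t': 0.0, 'joint_positions': array([ 9.90719207e-01,  1.81532839e-01,  1.60796702e+00, -6.89932768e-06,
        1.35378992e+00, -2.06285067e-01]), 'joint_vel': array([-0.00115494,  0.0006689 , -0.00051768, -0.00224427, -0.00213193,
       -0.00070483]), 'tau': array([ 8.09068933e-04, -4.33861470e+01, -3.41847467e+01,  7.01809418e-02,
        3.85780446e-02, -1.56764509e-04]), 'eef_pos': array([0.20964887, 0.53486347, 0.23783455]), 'tcp_rot': array([-5.83616795e-01, -3.08625077e+00,  2.46597474e-03]), 'force': array([-0.54914218,  0.0666902 ,  0.00112597]), 'moment': array([0.01129729, 0.02400415, 0.05944206]), 'gripper_force': 0.0, 'opening': 0.0884829231613098}
side {'vertical_fov': 42.038283931386225, 'cx': 327.0723267401712, 'cy': 234.19348330848024, 'position': array([-0.26592924, -0.96790904,  0.7318598 ]), 'attitude': array([ 1.01523387, -0.37249293, -0.59707907])}
top {'vertical_fov': 43.18924253560583, 'cx': 310.1591993992821, 'cy': 237.4734028601176, 'position': array([ 0.41360359, -0.02412134,  1.22516501]), 'attitude': array([ 0.06459148, -0.05936986, -1.55009947])}
```

View pics/side0.png

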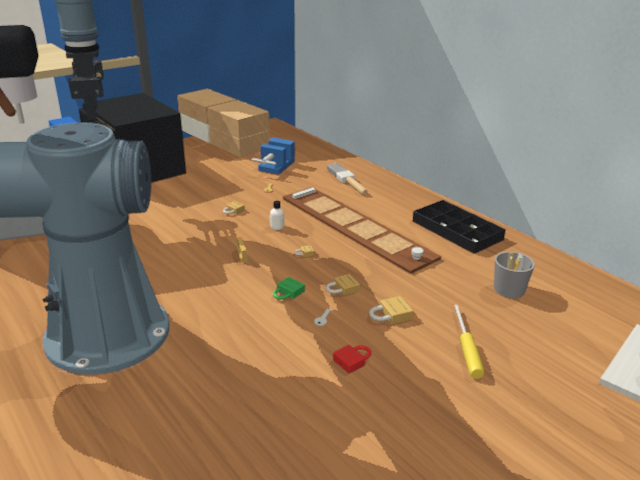

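View pics/top0.png

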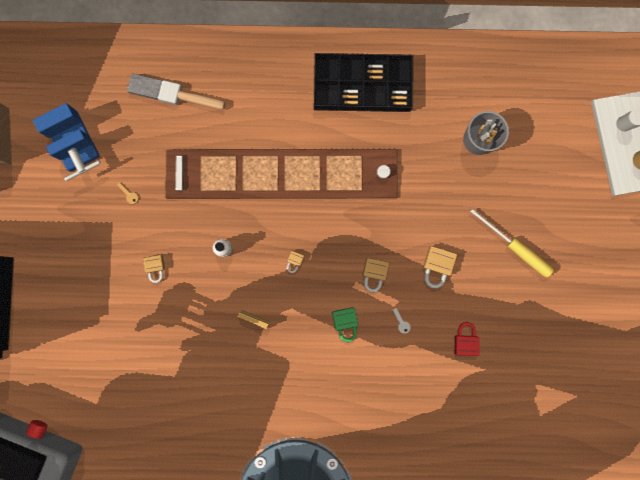

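The top view shows the strip with the knob on its right end (384,172), so pad_d gets padlock_1. Brass padlocks by size are at (294,261), (153,267), (375,272) and (440,262), and the bottle is at (222,247). I'll zoom in next.

```bash
cat > h.py <<'E'
import numpy as np, cv2
from scipy.spatial.transform import Rotation as R
from bench import telemetry, optics, env
P={n:optics.camera_params(n) for n in ("side","top")}
def f(n): return 240/np.tan(np.radians(P[n]["vertical_fov"])/2)
def proj(n,X):
    p=P[n]; c=R.from_rotvec(p["attitude"]).inv().apply(np.atleast_2d(X)-p["position"])
    return np.c_[p["cx"]+f(n)*c[:,0]/-c[:,2], p["cy"]-f(n)*c[:,1]/-c[:,2]]
def ray(n,uv):
    p=P[n]; return R.from_rotvec(p["attitude"]).apply([(uv[0]-p["cx"])/f(n),-(uv[1]-p["cy"])/f(n),-1.])
def at(n,uv,z):
    d=ray(n,uv); o=P[n]["position"]; return o+d*(z-o[2])/d[2]
def tri(ut,us):
    A=[];b=[]
    for n,u in(("top",ut),("side",us)):
        d=ray(n,u);d/=np.linalg.norm(d);M=np.eye(3)-np.outer(d,d);A.append(M);b.append(M@P[n]["position"])
    x=np.linalg.solve(sum(A),sum(b)); return x,[np.linalg.norm(M@x-c) for M,c in zip(A,b)]
E
python3 - <<'E'
from h import *
t=cv2.imread("pics/top0.png"); s=cv2.imread("pics/side0.png")
cv2.imwrite("pics/tz.png",cv2.resize(t[140:300,135:465],(792,384),interpolation=cv2.INTER_CUBIC))
cv2.imwrite("pics/sz.png",cv2.resize(s[175:335,215:445],(800,557),interpolation=cv2.INTER_CUBIC))
for n in("top","side"):
    for k in ("padlock_1","pad_a","round_knob","oil_bottle"):
        print(n,k,[(np.round(d["box"]).astype(int).tolist(),round(d["score"],2)) for d in optics.spot_in(n,k)])
E
```

```text
top padlock_1 [([426, 250, 454, 287], 0.94), ([364, 259, 391, 290], 0.87), ([144, 251, 167, 283], 0.73), ([283, 253, 305, 273], 0.6), ([453, 322, 479, 359], 0.59), ([335, 306, 358, 345], 0.57)]
top pad_a [([201, 157, 236, 192], 0.91), ([242, 156, 276, 194], 0.9), ([284, 154, 319, 191], 0.89), ([326, 157, 360, 187], 0.8)]
top round_knob [([376, 165, 389, 177], 0.47)]
top oil_bottle [([210, 238, 232, 256], 0.62), ([365, 258, 391, 289], 0.57), ([379, 166, 391, 178], 0.27)]
side padlock_1 [([334, 344, 371, 373], 0.96), ([371, 295, 410, 323], 0.91), ([325, 276, 358, 296], 0.72), ([272, 278, 305, 301], 0.71), ([226, 202, 244, 212], 0.69), ([294, 248, 318, 255], 0.57)]
side pad_a [([372, 232, 415, 255], 0.91), ([327, 208, 365, 228], 0.81), ([350, 219, 384, 239], 0.79), ([305, 195, 340, 212], 0.59)]
side round_knob []
side oil_bottle [([270, 203, 287, 232], 0.64)]
```

View pics/tz.png

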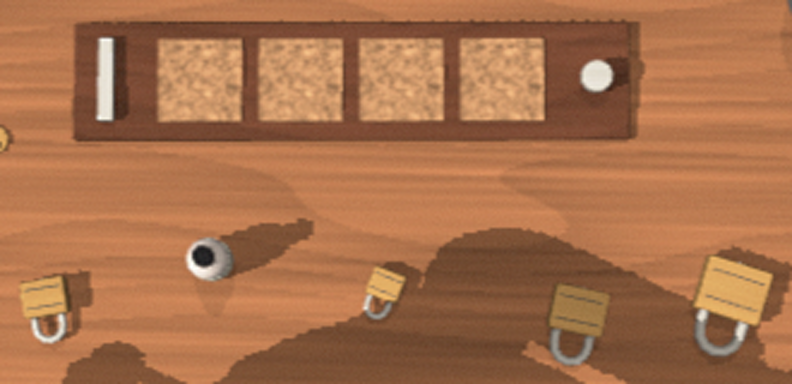

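View pics/sz.png

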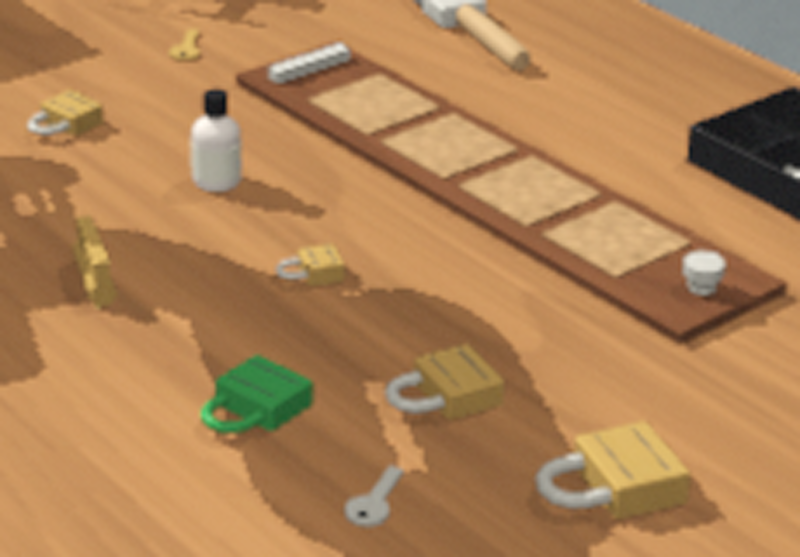

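The zooms confirm the layout. In the top crop the pads are at (200/301/402/503, 80), the knob at (597,75) and the bottle at (210,260). Next I'll segment the brass and fit the boxes in both views.

```bash
cat > fit.py <<'E'
from h import *
from scipy.optimize import minimize
DIM={1:(.025,.028,.015),2:(.031,.037,.017),3:(.038,.046,.019),4:(.046,.055,.022)}
K=6
def mask(img,box):
    l,t,r,b=box; c=cv2.resize(img[t:b,l:r],None,fx=K,fy=K,interpolation=cv2.INTER_CUBIC)
    h=cv2.cvtColor(c,cv2.COLOR_BGR2HSV); m=cv2.inRange(h,(17,70,60),(32,255,255))
    m=cv2.morphologyEx(m,cv2.MORPH_CLOSE,np.ones((13,13)))
    m=cv2.morphologyEx(m,cv2.MORPH_OPEN,np.ones((9,9)))
    n,lab,st,_=cv2.connectedComponentsWithStats(m)
    if n<2: return m>0
    return lab==1+np.argmax(st[1:,4])
def box8(k,p):
    a,b,c=DIM[k]; x,y,z,w=p
    q=np.array([[i*a/2,j*b/2,h*c] for i in(-1,1) for j in(-1,1) for h in(0,1)])
    return R.from_euler("z",w).apply(q)+[x,y,z]
def sil(n,k,p,box):
    u=(proj(n,box8(k,p))-box[:2]+.5)*K-.5
    m=np.zeros(((box[3]-box[1])*K,(box[2]-box[0])*K),np.uint8)
    cv2.fillConvexPoly(m,cv2.convexHull(np.round(u*16).astype(np.int32)),1,shift=4); return m>0
def fit(k,ims,c0,w0=0.,z0=0.,zfree=True,views=("top","side")):
    ms={}
    for n in views:
        u=proj(n,[*c0,z0+.01])[0].astype(int); r=24 if n=="top" else 26
        bx=(u[0]-r,u[1]-r,u[0]+r,u[1]+r); ms[n]=(bx,mask(ims[n],bx))
    def cost(q):
        p=[c0[0]+q[0]*.01,c0[1]+q[1]*.01,z0+(q[2]*.01 if zfree else 0),w0+q[3]*.3]
        L=[]
        for n,(bx,m) in ms.items():
            s=sil(n,k,p,bx); L.append((s&m).sum()/(s|m).sum())
        cost.L=L;cost.p=p; return -sum(L)
    best=min((minimize(cost,[0,0,0,a],method="Nelder-Mead",options=dict(initial_simplex=np.array([0,0,0,a])+np.vstack([np.zeros(4),np.eye(4)]),maxiter=400)) for a in(-1,0,1)),key=lambda r:r.fun)
    cost(best.x); return np.array(cost.p),cost.L,ms
E
python3 - <<'E'
from fit import *
ims={n:cv2.imread(f"pics/{n}0.png") for n in("top","side")}
uv={1:(294.5,259),2:(153,264),3:(376,269),4:(441,261)}
tiles=[]
for k in uv:
    c0=at("top",uv[k],.015)[:2]
    p,L,ms=fit(k,ims,c0); print(k,np.round(p,4),np.round(L,3),"r",round(np.hypot(*p[:2]),3))
    row=[]
    for n,(bx,m) in ms.items():
        c=cv2.resize(ims[n][bx[1]:bx[3],bx[0]:bx[2]],m.shape[::-1]); 
        for mm,col in((m,(255,0,0)),(sil(n,k,p,bx),(0,0,255))):
            cv2.drawContours(c,cv2.findContours(mm.astype(np.uint8),0,1)[0],-1,col,1)
        row.append(cv2.resize(c,(200,200)))
    tiles.append(np.vstack(row))
cv2.imwrite("pics/fit.png",np.hstack(tiles))
# strip / pads
T=lambda a,b:(135+a/2.4-.3,140+b/2.4-.3); S=lambda a,b:(215+a/3.478-.36,175+b/3.478-.36)
tp=[T(200,79.5),T(301,79.5),T(402,79.5),T(503,79.5),T(597,75),T(203,257)]
sc=[[(309,103),(370,73),(439,104),(376,134)],[(383,144),(446,113),(516,147),(450,178)],[(460,188),(527,156),(600,191),(531,224)],[(544,236),(613,202),(692,240),(619,276)]]
for i in range(4):
    x,e=tri(tp[i],S(*np.mean(sc[i],0))); print("pad",np.round(x,4),np.round(e,4),np.round(at("top",tp[i],.012)[:2],4))
x,e=tri(tp[4],S(705,258)); print("knob",x,e)
x,e=tri(tp[5],S(214,97)); print("bottle cap top",x,e)
for a,b in((T(76,23),T(632,23)),(T(76,138),T(632,138))):
    d=at("top",b,.01)-at("top",a,.01); print(np.linalg.norm(d),np.arctan2(d[0],-d[1]))
E
```

```text
1 [ 0.4684  0.0088  0.0024 -0.3704] [0.797 0.881] r 0.469
2 [0.4516 0.2923 0.0026 0.1193] [0.813 0.849] r 0.538
3 [ 0.4504 -0.1517  0.0018 -0.2215] [0.851 0.871] r 0.475
4 [ 0.4692 -0.28    0.0022 -0.2977] [0.874 0.9  ] r 0.546
pad [0.6381 0.1694 0.0121] [0.001 0.001] [0.6374 0.17  ]
pad [0.6399 0.0842 0.0118] [0.0011 0.0011] [0.639  0.0848]
pad [ 0.6415 -0.0011  0.0124] [0.0012 0.0012] [ 6.407e-01 -4.000e-04]
pad [ 0.6434 -0.0864  0.0121] [0.0013 0.0013] [ 0.6424 -0.0856]
knob [ 0.64498816 -0.16342394  0.03262714] [np.float64(0.0015976056009348169), np.float64(0.0015976056009348646)]
bottle cap top [0.4848173  0.1534181  0.06863047] [np.float64(0.001005404725818453), np.float64(0.0010054047258185117)]
0.4712955744757406 0.01933671255251262
0.46832463929987045 0.019542666419235036
```

View pics/fit.png

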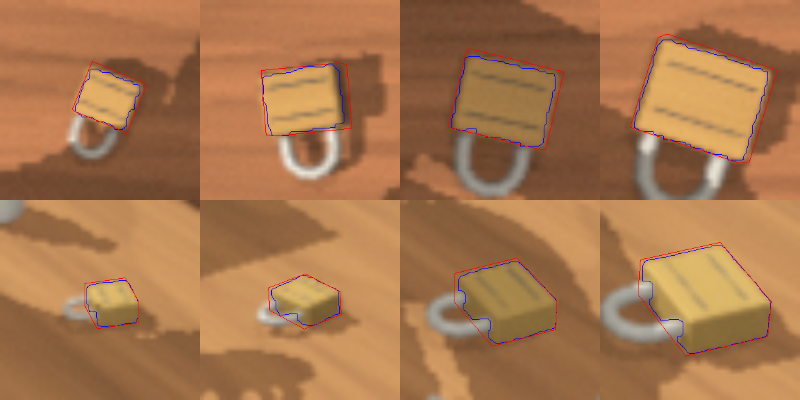

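The fits agree with the stated heights: padlock undersides at about 0–2 mm, pads at about 12 mm, knob and bottle as given. Everything is within reach and the strip yaw is about 0.02. Now a small helper for move numbers.

```bash
cat > m.py <<'E'
import sys; from h import *
def go(*ts):
    s=telemetry.state(); p=s["eef_pos"]; r=R.from_rotvec(s["tcp_rot"])
    print("t",round(s["t"],2),"p",np.round(p,4),"open",round(s["opening"],4),"F",np.round(s["force"],1),"g",round(s["gripper_force"],1))
    for x,y,z,w in ts:
        Y=np.array([-np.sin(w),np.cos(w),0]);Z=np.array([0,0,-1.]);M=R.from_matrix(np.c_[np.cross(Y,Z),Y,Z])
        d=np.array([x,y,z])-p; n=max(1,int(np.ceil(abs(r.inv().apply(d)).max()/.119)))
        print(n,"calls; shift",np.round(r.inv().apply(d)/.12,3),"turn",np.round((r.inv()*M).as_rotvec()/(np.pi/2),3))
        p=np.array([x,y,z]); r=M
if __name__=="__main__": go(*[tuple(map(float,a.split(","))) for a in sys.argv[1:]])
E
python3 m.py .4516,.2923,.12,.1193 .4516,.2923,.004,.1193 .4516,.2923,.12,.1193 .641,-.0008,.12,.0195
```

```text
t 0.5 p [0.2099 0.5353 0.2387] open 0.088 F [-0.5 -0.4  1.1] g 0.0
3 calls; shift [-2.614 -1.15   0.989] turn [-0.    -0.    -0.314]
1 calls; shift [0.    0.    0.967] turn [0. 0. 0.]
1 calls; shift [ 0.     0.    -0.967] turn [0. 0. 0.]
3 calls; shift [-1.276 -2.613  0.   ] turn [0.    0.    0.064]
```

Request:
arm_command --pt "1 -0.3 -0.13 0 0 0 0" --pt "1 -0.65 -0.28 0 0 0 0" --pt "1 -0.98 -0.43 0 0 0 0" --pt "1 -0.98 -0.43 0 0 0 0" --force 30

```text
t: 1.0
eef_pos: [0.3024, 0.4428, 0.2389]
tcp_rot: [0.59, 3.085, -0.0]
force: [0.1, -0.2, 0.3]
opening: 0.088
gripper_force: 0.0
```

Request:
arm_command --pt "0.7 -0.3 -0.13 0 0 0 0" --pt "0.7 -0.65 -0.28 0 0 0 0" --pt "0.7 -0.98 -0.43 0 0 0 0" --pt "0.7 -0.98 -0.43 0 0 0 0"

```text
t: 1.5
eef_pos: [0.3925, 0.3525, 0.2388]
tcp_rot: [0.589, 3.086, 0.0]
force: [0.3, 1.4, 0.0]
opening: 0.0616
gripper_force: 0.0
```

Request:
arm_command --pt "0.7 -0.2 -0.09 0.2 0 0 -0.08" --pt "0.7 -0.4 -0.18 0.5 0 0 -0.16" --pt "0.7 -0.65 -0.29 0.8 0 0 -0.25" --pt "0.7 -0.654 -0.29 0.989 0 0 -0.314" --pt "0.7 -0.654 -0.29 0.989 0 0 -0.314" --pt "0.7 -0.654 -0.29 0.989 0 0 -0.314"

```text
t: 2.25
eef_pos: [0.4515, 0.2936, 0.1211]
tcp_rot: [-0.187, 3.135, 0.001]
force: [0.4, -0.5, -0.6]
opening: 0.0619
gripper_force: 0.0
```

```bash
python3 m.py .4516,.2923,.004,.1193
```

```text
t 2.25 p [0.4515 0.2936 0.1211] open 0.0619 F [ 0.4 -0.5 -0.6] g 0.0
1 calls; shift [ 0.001 -0.012  0.975] turn [ 0.     0.001 -0.   ]
```

Request:
arm_command --pt "0.7 0 -0.012 0.3 0 0 0" --pt "0.7 0 -0.012 0.6 0 0 0" --pt "0.7 0 -0.012 0.85 0 0 0" --pt "0.7 0 -0.012 0.975 0 0 0" --pt "0.7 0 -0.012 0.975 0 0 0" --pt "0.2 0 -0.012 0.975 0 0 0" --pt "0.2 0 -0.012 0.975 0 0 0" --pt "0.2 0 -0.012 0.975 0 0 0" --pt "0.2 0 -0.012 0.975 0 0 0" --pt "0.2 0 -0.012 0.975 0 0 0"

```text
t: 3.5
eef_pos: [0.4527, 0.2914, 0.0042]
tcp_rot: [-0.187, 3.134, 0.001]
force: [-0.9, 0.6, 7.0]
opening: 0.0365
gripper_force: 29.8
```

```bash
python3 m.py .4516,.2923,.12,.1193
```

```text
t 3.5 p [0.4527 0.2914 0.0042] open 0.0365 F [-0.9  0.6  7. ] g 29.8
1 calls; shift [ 0.007  0.009 -0.965] turn [ 0.001  0.001 -0.   ]
```

Request:
arm_command --pt "0.2 0 0 -0.2 0 0 0" --pt "0.2 0 0 -0.5 0 0 0" --pt "0.2 0 0 -0.8 0 0 0" --pt "0.2 0 0 -0.97 0 0 0" --pt "0.2 0 0 -0.97 0 0 0"

```text
t: 4.12
eef_pos: [0.4527, 0.2911, 0.1209]
tcp_rot: [-0.187, 3.133, 0.001]
force: [0.1, 0.6, -1.9]
opening: 0.0369
gripper_force: 29.8
```

Request:
arm_command --pt "0.2 -0.1 -0.2 0 0 0 0" --pt "0.2 -0.25 -0.5 0 0 0 0" --pt "0.2 -0.4 -0.8 0 0 0 0" --pt "0.2 -0.42 -0.87 0 0 0 0"

```text
t: 4.62
eef_pos: [0.5144, 0.1912, 0.1178]
tcp_rot: [0.183, -3.134, 0.001]
force: [0.1, 1.3, -2.4]
opening: 0.0367
gripper_force: 29.8
```

Request:
arm_command --pt "0.2 -0.15 -0.3 0 0 0 0" --pt "0.2 -0.3 -0.6 0 0 0 0" --pt "0.2 -0.42 -0.87 0 0 0 0" --pt "0.2 -0.42 -0.87 0 0 0 0"

```text
t: 5.12
eef_pos: [0.5768, 0.0942, 0.1182]
tcp_rot: [0.183, -3.135, -0.0]
force: [0.0, 0.4, -2.1]
opening: 0.0368
gripper_force: 29.8
```

```bash
python3 m.py .641,-.0008,.12,.0195
```

```text
t 5.12 p [0.5768 0.0942 0.1182] open 0.0368 F [ 0.   0.4 -2.1] g 29.8
1 calls; shift [-0.439 -0.848 -0.016] turn [ 0.    -0.001  0.062]
```

Request:
arm_command --pt "0.2 -0.15 -0.28 0 0 0 0.02" --pt "0.2 -0.3 -0.56 0 0 0 0.04" --pt "0.2 -0.448 -0.848 0 0 0 0.062" --pt "0.2 -0.448 -0.848 0 0 0 0.062" --pt "0.2 -0.448 -0.848 0 0 0 0.062"

```text
t: 5.75
eef_pos: [0.6408, 0.0025, 0.1183]
tcp_rot: [0.036, -3.139, -0.002]
force: [-1.2, -0.3, -1.6]
opening: 0.0367
gripper_force: 29.8
```

```bash
python3 m.py .642,-.0008,.0175,.0195
```

```text
t 5.75 p [0.6408 0.0025 0.1183] open 0.0367 F [-1.2 -0.3 -1.6] g 29.8
1 calls; shift [-0.011 -0.029  0.84 ] turn [ 0.001 -0.002  0.002]
```

Request:
arm_command --pt "0.2 -0.011 -0.029 0.25 0 0 0" --pt "0.2 -0.011 -0.029 0.5 0 0 0" --pt "0.2 -0.011 -0.029 0.7 0 0 0" --pt "0.2 -0.011 -0.029 0.79 0 0 0" --pt "0.2 -0.011 -0.029 0.79 0 0 0"

```text
t: 6.38
eef_pos: [0.6426, -0.0014, 0.024]
tcp_rot: [0.036, -3.14, -0.001]
force: [0.2, -0.7, -1.0]
opening: 0.0365
gripper_force: 29.8
```

```bash
python3 m.py .642,-.0008,.0175,.0195
```

```text
t 6.38 p [ 0.6426 -0.0014  0.024 ] open 0.0365 F [ 0.2 -0.7 -1. ] g 29.8
1 calls; shift [0.005 0.005 0.054] turn [ 0.    -0.001  0.002]
```

Now lower it, release, and lift.

Request:
arm_command --pt "0.2 0.005 0.005 0.03 0 0 0" --pt "0.2 0.005 0.005 0.055 0 0 0" --pt "0.2 0.005 0.005 0.055 0 0 0" --pt "0.6 0.005 0.005 0.055 0 0 0" --pt "0.6 0.005 0.005 0.055 0 0 0" --pt "0.6 0.005 0.005 0.055 0 0 0" --pt "0.6 0.005 0.005 -0.1 0 0 0" --pt "0.6 0.005 0.005 -0.4 0 0 0" --pt "0.6 0.005 0.005 -0.7 0 0 0" --pt "0.6 0.005 0.005 -0.8 0 0 0" --pt "0.6 0.005 0.005 -0.8 0 0 0"

```text
t: 7.75
eef_pos: [0.6436, -0.002, 0.1218]
tcp_rot: [-0.035, 3.139, -0.001]
force: [-1.0, -0.4, -0.1]
opening: 0.0531
gripper_force: 0.0
```

```bash
python3 m.py .4684,.0088,.12,-.3704 .4684,.0088,.004,-.3704 .4684,.0088,.12,-.3704 .6429,-.0862,.12,.0195
```

```text
t 7.75 p [ 0.6436 -0.002   0.1218] open 0.0531 F [-1.  -0.4 -0.1] g 0.0
2 calls; shift [1.458 0.122 0.012] turn [-0.     0.001  0.25 ]
1 calls; shift [0.    0.    0.967] turn [0. 0. 0.]
1 calls; shift [ 0.     0.    -0.967] turn [0. 0. 0.]
2 calls; shift [-1.642 -0.212  0.   ] turn [ 0.     0.    -0.248]
```

Request:
arm_command --pt "0.6 0.25 0.02 0 0 0 0" --pt "0.6 0.5 0.04 0 0 0 0" --pt "0.6 0.73 0.061 0 0 0 0" --pt "0.6 0.73 0.061 0 0 0 0"

```text
t: 8.25
eef_pos: [0.5527, 0.004, 0.1188]
tcp_rot: [0.034, -3.137, -0.001]
force: [0.6, -0.7, -0.0]
opening: 0.0527
gripper_force: 0.0
```

Request:
arm_command --pt "0.6 0.25 0.02 0 0 0 0.08" --pt "0.6 0.5 0.04 0 0 0 0.16" --pt "0.6 0.728 0.061 0 0 0 0.25" --pt "0.6 0.728 0.061 0.01 0 0 0.25" --pt "0.6 0.728 0.061 0.01 0 0 0.25"

```text
t: 8.88
eef_pos: [0.4692, 0.0085, 0.1195]
tcp_rot: [0.575, 3.087, 0.0]
force: [0.2, -0.4, -0.3]
opening: 0.0526
gripper_force: 0.0
```

```bash
python3 m.py .4684,.0088,.004,-.3704; python3 - <<'E'
from h import *
t=optics.capture("top"); cv2.imwrite("pics/top1.png",cv2.resize(t[140:300,135:465],(792,384),interpolation=cv2.INTER_CUBIC))
s=optics.capture("side"); cv2.imwrite("pics/side1.png",s)
E
```

```text
t 8.88 p [0.4692 0.0085 0.1195] open 0.0526 F [ 0.2 -0.4 -0.3] g 0.0
1 calls; shift [ 0.008 -0.     0.962] turn [0.    0.001 0.001]
```

View pics/top1.png

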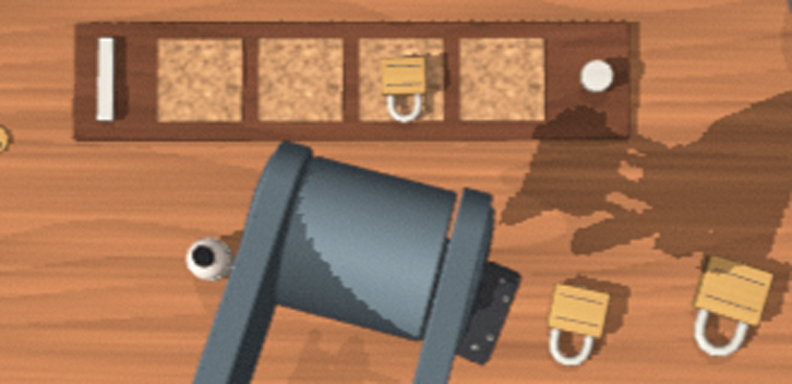

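Padlock 2 sits centred and square on pad_c, with its body at about (403,76) in the crop against the pad's (402,79). The small offset is parallax. Next I grasp padlock 1.

Request:
arm_command --pt "0.6 0.008 0 0.3 0 0 0" --pt "0.6 0.008 0 0.6 0 0 0" --pt "0.6 0.008 0 0.85 0 0 0" --pt "0.6 0.008 0 0.962 0 0 0" --pt "0.6 0.008 0 0.962 0 0 0" --pt "0.1 0.008 0 0.962 0 0 0" --pt "0.1 0.008 0 0.962 0 0 0" --pt "0.1 0.008 0 0.962 0 0 0" --pt "0.1 0.008 0 0.962 0 0 0" --pt "0.1 0.008 0 0.962 0 0 0"

```text
t: 10.22
eef_pos: [0.4677, 0.0091, 0.0049]
tcp_rot: [0.579, 3.086, -0.0]
force: [-1.4, -0.7, 6.6]
opening: 0.0274
gripper_force: 30.0
```

```bash
python3 m.py .4684,.0088,.12,-.3704 .643,-.0864,.12,.0195
```

```text
t 10.22 p [0.4677 0.0091 0.0049] open 0.0274 F [-1.4 -0.7  6.6] g 30.0
1 calls; shift [-0.008  0.001 -0.959] turn [ 0.     0.001 -0.   ]
2 calls; shift [-1.644 -0.213  0.   ] turn [ 0.     0.    -0.248]
```

Request:
arm_command --pt "0.1 0 0 -0.2 0 0 0" --pt "0.1 0 0 -0.5 0 0 0" --pt "0.1 0 0 -0.8 0 0 0" --pt "0.1 0 0 -0.96 0 0 0" --pt "0.1 0 0 -0.96 0 0 0"

```text
t: 10.85
eef_pos: [0.468, 0.0089, 0.1206]
tcp_rot: [0.578, 3.084, -0.0]
force: [0.3, -0.3, -0.9]
opening: 0.0276
gripper_force: 30.0
```

Request:
arm_command --pt "0.1 -0.25 -0.03 0 0 0 0" --pt "0.1 -0.5 -0.06 0 0 0 0" --pt "0.1 -0.8 -0.1 0 0 0 0" --pt "0.1 -0.822 -0.106 0 0 0 0"

```text
t: 11.35
eef_pos: [0.5549, -0.0394, 0.1177]
tcp_rot: [-0.58, -3.086, 0.0]
force: [-0.6, -0.1, -0.9]
opening: 0.0276
gripper_force: 30.0
```

Request:
arm_command --pt "0.1 -0.25 -0.03 0 0 0 -0.08" --pt "0.1 -0.5 -0.06 0 0 0 -0.16" --pt "0.1 -0.8 -0.1 0 0 0 -0.248" --pt "0.1 -0.822 -0.107 0 0 0 -0.248" --pt "0.1 -0.822 -0.107 0 0 0 -0.248"

```text
t: 11.98
eef_pos: [0.6398, -0.0853, 0.1178]
tcp_rot: [0.027, -3.138, -0.002]
force: [-0.2, 0.0, -1.2]
opening: 0.0277
gripper_force: 30.0
```

```bash
python3 m.py .643,-.0864,.0185,.0195
```

```text
t 11.97 p [ 0.6398 -0.0853  0.1178] open 0.0277 F [-0.2  0.  -1.2] g 30.0
1 calls; shift [-0.029 -0.011  0.827] turn [ 0.001 -0.002 -0.001]
```

Request:
arm_command --pt "0.1 -0.027 -0.011 0.25 0 0 0" --pt "0.1 -0.027 -0.011 0.5 0 0 0" --pt "0.1 -0.027 -0.011 0.7 0 0 0" --pt "0.1 -0.027 -0.011 0.8 0 0 0" --pt "0.1 -0.027 -0.011 0.827 0 0 0" --pt "0.1 -0.027 -0.011 0.827 0 0 0" --pt "0.1 -0.027 -0.011 0.827 0 0 0"

```text
t: 12.85
eef_pos: [0.6455, -0.0875, 0.0212]
tcp_rot: [-0.03, 3.14, -0.001]
force: [-0.1, 0.9, -0.7]
opening: 0.0275
gripper_force: 30.0
```

Request:
arm_command --pt "0.5 0 0 0 0 0 0" --pt "0.5 0 0 0 0 0 0" --pt "0.5 0 0 0 0 0 0" --pt "0.5 0 0 -0.15 0 0 0" --pt "0.5 0 0 -0.45 0 0 0" --pt "0.5 0 0 -0.75 0 0 0" --pt "0.5 0 0 -0.85 0 0 0" --pt "0.5 0 0 -0.85 0 0 0"

```text
t: 13.85
eef_pos: [0.6453, -0.0875, 0.1231]
tcp_rot: [-0.03, 3.139, -0.001]
force: [-0.7, 0.8, -0.1]
opening: 0.0443
gripper_force: 0.0
```

```bash
python3 m.py .4504,-.1517,.12,-.2215
```

```text
t 13.85 p [ 0.6453 -0.0875  0.1231] open 0.0443 F [-0.7  0.8 -0.1] g 0.0
2 calls; shift [ 1.634 -0.504  0.023] turn [-0.     0.001  0.153]
```

Request:
arm_command --pt "0.8 0.25 -0.08 0 0 0 0" --pt "0.8 0.5 -0.16 0 0 0 0" --pt "0.8 0.8 -0.24 0 0 0 0" --pt "0.8 0.817 -0.252 0 0 0 0"

```text
t: 14.35
eef_pos: [0.5443, -0.1191, 0.1198]
tcp_rot: [0.027, -3.137, -0.003]
force: [0.1, 0.0, -0.1]
opening: 0.0705
gripper_force: 0.0
```

Request:
arm_command --pt "0.8 0.25 -0.08 0 0 0 0.05" --pt "0.8 0.5 -0.16 0 0 0 0.1" --pt "0.8 0.8 -0.24 0.02 0 0 0.15" --pt "0.8 0.817 -0.252 0.023 0 0 0.153" --pt "0.8 0.817 -0.252 0.023 0 0 0.153"

```text
t: 14.98
eef_pos: [0.4507, -0.1517, 0.1191]
tcp_rot: [0.346, 3.122, 0.0]
force: [0.5, 0.2, -0.8]
opening: 0.0705
gripper_force: 0.0
```

```bash
python3 m.py .4504,-.1517,.004,-.2215; python3 - <<'E'
from h import *
t=optics.capture("top"); s=optics.capture("side")
cv2.imwrite("pics/ts2.png",np.vstack([cv2.resize(t[145:195,195:395],(800,200)),cv2.resize(s[180:270,280:440],(640,360)).copy() if 0 else np.pad(cv2.resize(s[180:270,280:440],(640,360)),((0,0),(0,160),(0,0)))]))
E
```

```text
t 14.97 p [ 0.4507 -0.1517  0.1191] open 0.0705 F [ 0.5  0.2 -0.8] g 0.0
1 calls; shift [ 0.003 -0.001  0.959] turn [0. 0. 0.]
```

View pics/ts2.png

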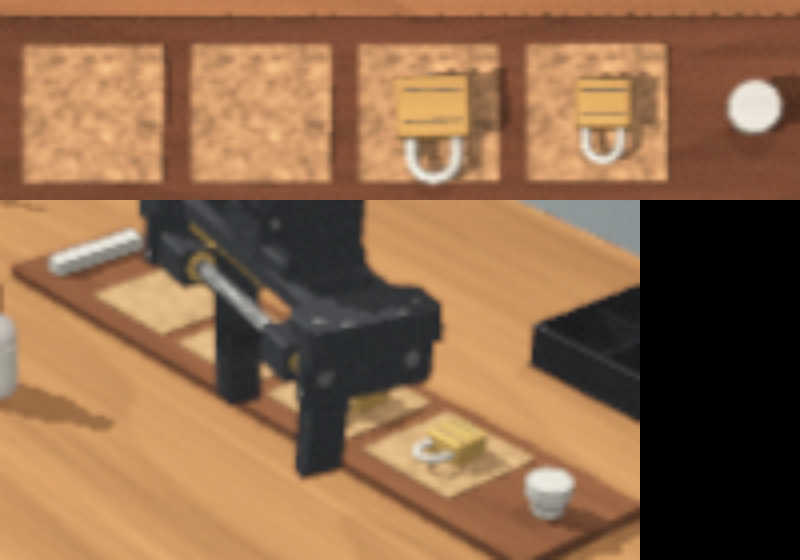

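Padlocks 1 and 2 sit flat and within about 4 mm of their pad centres: in the crop, padlock 1 is at (604,103) against pad (597,113), less parallax. Next I grasp padlock 3.

Request:
arm_command --pt "0.8 0.003 0 0.3 0 0 0" --pt "0.8 0.003 0 0.6 0 0 0" --pt "0.8 0.003 0 0.85 0 0 0" --pt "0.8 0.003 0 0.959 0 0 0" --pt "0.8 0.003 0 0.959 0 0 0" --pt "0.3 0.003 0 0.959 0 0 0" --pt "0.3 0.003 0 0.959 0 0 0" --pt "0.3 0.003 0 0.959 0 0 0" --pt "0.3 0.003 0 0.959 0 0 0" --pt "0.3 0.003 0 0.959 0 0 0" --force 40

```text
t: 16.32
eef_pos: [0.4502, -0.1518, 0.005]
tcp_rot: [0.347, 3.121, -0.001]
force: [-0.7, 1.9, 6.9]
opening: 0.0456
gripper_force: 39.9
```

```bash
python3 m.py .4504,-.1517,.12,-.2215 .6395,.0845,.12,.0195
```

```text
t 16.32 p [ 0.4502 -0.1518  0.005 ] open 0.0456 F [-0.7  1.9  6.9] g 39.9
1 calls; shift [-0.003  0.001 -0.958] turn [-0.     0.001 -0.   ]
3 calls; shift [-1.105  2.266  0.   ] turn [ 0.     0.    -0.153]
```

Request:
arm_command --pt "0.3 0 0 -0.2 0 0 0" --pt "0.3 0 0 -0.5 0 0 0" --pt "0.3 0 0 -0.8 0 0 0" --pt "0.3 0 0 -0.96 0 0 0" --pt "0.3 0 0 -0.96 0 0 0"

```text
t: 16.95
eef_pos: [0.4502, -0.1519, 0.1205]
tcp_rot: [0.347, 3.12, -0.002]
force: [-0.2, -0.1, -2.7]
opening: 0.0453
gripper_force: 39.9
```

Request:
arm_command --pt "0.3 -0.11 0.22 0 0 0 0" --pt "0.3 -0.25 0.5 0 0 0 0" --pt "0.3 -0.37 0.75 0 0 0 0" --pt "0.3 -0.37 0.755 0 0 0 0"

```text
t: 17.45
eef_pos: [0.5124, -0.071, 0.1175]
tcp_rot: [-0.343, -3.12, -0.001]
force: [0.3, -0.9, -2.5]
opening: 0.0456
gripper_force: 39.9
```

Request:
arm_command --pt "0.3 -0.11 0.22 0 0 0 0" --pt "0.3 -0.25 0.5 0 0 0 0" --pt "0.3 -0.37 0.75 0 0 0 0" --pt "0.3 -0.37 0.755 0 0 0 0"

```text
t: 17.95
eef_pos: [0.5757, 0.0067, 0.1179]
tcp_rot: [-0.344, -3.121, -0.0]
force: [-0.5, 0.3, -3.1]
opening: 0.0454
gripper_force: 39.9
```

Request:
arm_command --pt "0.3 -0.11 0.22 0 0 0 -0.05" --pt "0.3 -0.25 0.5 0 0 0 -0.1" --pt "0.3 -0.365 0.75 0 0 0 -0.153" --pt "0.3 -0.365 0.756 0 0 0 -0.153" --pt "0.3 -0.365 0.756 0 0 0 -0.153" --pt "0.3 -0.365 0.756 0 0 0 -0.153"

```text
t: 18.7
eef_pos: [0.6377, 0.0834, 0.1188]
tcp_rot: [0.027, -3.14, 0.0]
force: [0.1, 0.4, -3.2]
opening: 0.0457
gripper_force: 39.9
```

```bash
python3 m.py .6395,.0845,.0175,.0195
```

```text
t 18.7 p [0.6377 0.0834 0.1188] open 0.0457 F [ 0.1  0.4 -3.2] g 39.9
1 calls; shift [-0.017  0.009  0.844] turn [-0.    -0.001 -0.001]
```

Request:
arm_command --pt "0.3 -0.008 0.007 0.25 0 0 0" --pt "0.3 -0.008 0.007 0.5 0 0 0" --pt "0.3 -0.008 0.007 0.7 0 0 0" --pt "0.3 -0.008 0.007 0.8 0 0 0" --pt "0.3 -0.008 0.007 0.844 0 0 0" --pt "0.3 -0.008 0.007 0.844 0 0 0" --pt "0.3 -0.008 0.007 0.844 0 0 0"

```text
t: 19.58
eef_pos: [0.6404, 0.0855, 0.0192]
tcp_rot: [-0.03, 3.14, -0.0]
force: [0.5, 0.8, -2.7]
opening: 0.0457
gripper_force: 39.9
```

```bash
python3 m.py .6395,.0845,.0175,.0195
```

```text
t 19.57 p [0.6404 0.0855 0.0192] open 0.0457 F [ 0.5  0.8 -2.7] g 39.9
1 calls; shift [ 0.007 -0.008  0.014] turn [-0.     0.001 -0.   ]
```

Request:
arm_command --pt "0.3 0.005 -0.006 0.014 0 0 0" --pt "0.3 0.005 -0.006 0.014 0 0 0" --pt "0.66 0.005 -0.006 0.014 0 0 0" --pt "0.66 0.005 -0.006 0.014 0 0 0" --pt "0.66 0.005 -0.006 0.014 0 0 0" --pt "0.66 0.005 -0.006 -0.15 0 0 0" --pt "0.66 0.005 -0.006 -0.45 0 0 0" --pt "0.66 0.005 -0.006 -0.75 0 0 0" --pt "0.66 0.005 -0.006 -0.84 0 0 0" --pt "0.66 0.005 -0.006 -0.84 0 0 0"

```text
t: 20.82
eef_pos: [0.6394, 0.0849, 0.1199]
tcp_rot: [-0.03, 3.139, -0.0]
force: [-1.1, -0.7, -0.9]
opening: 0.0581
gripper_force: 0.0
```

```bash
python3 m.py .4692,-.28,.12,-.2977
```

```text
t 20.82 p [0.6394 0.0849 0.1199] open 0.0581 F [-1.1 -0.7 -0.9] g 0.0
4 calls; shift [ 1.476e+00 -3.013e+00 -3.000e-03] turn [0.    0.001 0.202]
```

Request:
arm_command --pt "0.9 0.12 -0.25 0 0 0 0" --pt "0.9 0.25 -0.5 0 0 0 0" --pt "0.9 0.369 -0.753 0 0 0 0"

```text
t: 21.2
eef_pos: [0.5945, -0.0068, 0.1167]
tcp_rot: [0.03, -3.138, -0.001]
force: [0.9, -0.5, 0.4]
opening: 0.0792
gripper_force: 0.0
```

Request:
arm_command --pt "0.9 0.12 -0.25 0 0 0 0" --pt "0.9 0.25 -0.5 0 0 0 0" --pt "0.9 0.369 -0.753 0 0 0 0"

```text
t: 21.58
eef_pos: [0.5519, -0.0979, 0.1168]
tcp_rot: [0.03, -3.138, -0.002]
force: [0.2, -0.7, -0.2]
opening: 0.0794
gripper_force: 0.0
```

Request:
arm_command --pt "0.9 0.12 -0.25 0 0 0 0" --pt "0.9 0.25 -0.5 0 0 0 0" --pt "0.9 0.369 -0.753 0 0 0 0"

```text
t: 21.95
eef_pos: [0.5095, -0.1889, 0.1169]
tcp_rot: [0.03, -3.139, -0.003]
force: [-0.1, -0.3, 0.9]
opening: 0.0792
gripper_force: 0.0
```

Request:
arm_command --pt "0.9 0.12 -0.25 0 0 0 0.07" --pt "0.9 0.25 -0.5 0 0 0 0.14" --pt "0.9 0.369 -0.753 0 0 0 0.202" --pt "0.9 0.369 -0.753 0 0 0 0.202" --pt "0.9 0.369 -0.753 0 0 0 0.202"

```text
t: 22.58
eef_pos: [0.4682, -0.2788, 0.1176]
tcp_rot: [-0.465, -3.105, -0.003]
force: [0.8, -0.0, 0.7]
opening: 0.0792
gripper_force: 0.0
```

```bash
python3 m.py .4692,-.28,.005,-.2977
```

```text
t 22.57 p [ 0.4682 -0.2788  0.1176] open 0.0792 F [ 0.8 -0.   0.7] g 0.0
1 calls; shift [-0.013 -0.008  0.939] turn [ 0.001 -0.001  0.   ]
```

Request:
arm_command --pt "0.9 -0.01 -0.007 0.3 0 0 0" --pt "0.9 -0.01 -0.007 0.6 0 0 0" --pt "0.9 -0.01 -0.007 0.85 0 0 0" --pt "0.9 -0.01 -0.007 0.945 0 0 0" --pt "0.9 -0.01 -0.007 0.945 0 0 0" --pt "0.4 -0.01 -0.007 0.945 0 0 0" --pt "0.4 -0.01 -0.007 0.945 0 0 0" --pt "0.4 -0.01 -0.007 0.945 0 0 0" --pt "0.4 -0.01 -0.007 0.945 0 0 0" --pt "0.4 -0.01 -0.007 0.945 0 0 0" --force 50

```text
t: 23.82
eef_pos: [0.4704, -0.2811, 0.0065]
tcp_rot: [0.467, 3.105, -0.0]
force: [0.2, 4.6, 6.0]
opening: 0.0546
gripper_force: 50.0
```

```bash
python3 m.py .4692,-.28,.12,-.2977 .6377,.1697,.12,.0195
```

```text
t 23.82 p [ 0.4704 -0.2811  0.0065] open 0.0546 F [0.2 4.6 6. ] g 50.0
1 calls; shift [ 0.01   0.006 -0.946] turn [ 0.     0.001 -0.001]
5 calls; shift [-0.243  3.995  0.   ] turn [ 0.     0.    -0.202]
```

Request:
arm_command --pt "0.4 0 0 -0.2 0 0 0" --pt "0.4 0 0 -0.5 0 0 0" --pt "0.4 0 0 -0.8 0 0 0" --pt "0.4 0 0 -0.95 0 0 0" --pt "0.4 0 0 -0.95 0 0 0"

```text
t: 24.45
eef_pos: [0.4699, -0.2815, 0.12]
tcp_rot: [0.467, 3.105, -0.002]
force: [-0.0, 0.3, -6.5]
opening: 0.0542
gripper_force: 50.0
```

Request:
arm_command --pt "0.4 -0.01 0.2 0 0 0 0" --pt "0.4 -0.03 0.5 0 0 0 0" --pt "0.4 -0.049 0.8 0 0 0 0"

```text
t: 24.82
eef_pos: [0.5023, -0.1895, 0.117]
tcp_rot: [-0.468, -3.103, -0.002]
force: [0.4, -0.3, -4.9]
opening: 0.0546
gripper_force: 50.0
```

Request:
arm_command --pt "0.4 -0.01 0.25 0 0 0 0" --pt "0.4 -0.03 0.5 0 0 0 0" --pt "0.4 -0.049 0.8 0 0 0 0"

```text
t: 25.2
eef_pos: [0.5361, -0.0998, 0.117]
tcp_rot: [-0.467, -3.103, -0.001]
force: [-0.2, 0.2, -5.5]
opening: 0.0548
gripper_force: 50.0
```

Request:
arm_command --pt "0.4 -0.01 0.25 0 0 0 0" --pt "0.4 -0.03 0.5 0 0 0 0" --pt "0.4 -0.049 0.8 0 0 0 0"

```text
t: 25.58
eef_pos: [0.5699, -0.01, 0.1168]
tcp_rot: [-0.467, -3.103, -0.0]
force: [-0.6, -0.8, -5.2]
opening: 0.0546
gripper_force: 50.0
```

Request:
arm_command --pt "0.4 -0.01 0.25 0 0 0 0" --pt "0.4 -0.03 0.5 0 0 0 0" --pt "0.4 -0.049 0.8 0 0 0 0"

```text
t: 25.95
eef_pos: [0.6037, 0.0798, 0.1166]
tcp_rot: [-0.467, -3.102, 0.001]
force: [1.1, -0.6, -5.1]
opening: 0.0543
gripper_force: 50.0
```

```bash
python3 m.py .6377,.1697,.12,.0195
```

```text
t 25.95 p [0.6037 0.0798 0.1166] open 0.0543 F [ 1.1 -0.6 -5.1] g 50.0
1 calls; shift [-0.05  0.8  -0.03] turn [-0.    -0.003 -0.203]
```

Request:
arm_command --pt "0.4 -0.01 0.25 0 0 0 -0.07" --pt "0.4 -0.03 0.5 0 0 0 -0.14" --pt "0.4 -0.05 0.785 0 0 0 -0.203" --pt "0.4 -0.05 0.785 0 0 0 -0.203" --pt "0.4 -0.05 0.785 0 0 0 -0.203" --pt "0.4 -0.05 0.785 0 0 0 -0.203"

```text
t: 26.7
eef_pos: [0.6377, 0.1663, 0.1184]
tcp_rot: [0.03, -3.14, 0.001]
force: [-0.4, 0.1, -4.8]
opening: 0.0543
gripper_force: 50.0
```

```bash
python3 m.py .6377,.1697,.022,.0195
```

```text
t 26.7 p [0.6377 0.1663 0.1184] open 0.0543 F [-0.4  0.1 -4.8] g 50.0
1 calls; shift [-0.002  0.028  0.803] turn [-0.    -0.001 -0.   ]
```

Request:
arm_command --pt "0.4 0 0.022 0.25 0 0 0" --pt "0.4 0 0.022 0.5 0 0 0" --pt "0.4 0 0.022 0.7 0 0 0" --pt "0.4 0 0.022 0.78 0 0 0" --pt "0.4 0 0.022 0.803 0 0 0" --pt "0.4 0 0.022 0.803 0 0 0" --pt "0.4 0 0.022 0.803 0 0 0"

```text
t: 27.58
eef_pos: [0.6392, 0.17, 0.0244]
tcp_rot: [-0.032, 3.139, 0.0]
force: [-0.6, -0.1, -4.7]
opening: 0.0544
gripper_force: 50.0
```

```bash
python3 m.py .638,.1695,.0192,.0195
```

```text
t 27.57 p [0.6392 0.17   0.0244] open 0.0544 F [-0.6 -0.1 -4.7] g 50.0
1 calls; shift [ 0.011 -0.004  0.043] turn [0.    0.001 0.001]
```

Request:
arm_command --pt "0.4 0.008 -0.004 0.02 0 0 0" --pt "0.4 0.008 -0.004 0.043 0 0 0" --pt "0.4 0.008 -0.004 0.043 0 0 0" --pt "0.76 0.008 -0.004 0.043 0 0 0" --pt "0.76 0.008 -0.004 0.043 0 0 0" --pt "0.76 0.008 -0.004 0.043 0 0 0" --pt "0.76 0.008 -0.004 -0.15 0 0 0" --pt "0.76 0.008 -0.004 -0.45 0 0 0" --pt "0.76 0.008 -0.004 -0.75 0 0 0" --pt "0.76 0.008 -0.004 -0.95 0 0 0" --pt "0.76 0.008 -0.004 -0.95 0 0 0"

```text
t: 28.95
eef_pos: [0.6396, 0.1698, 0.1414]
tcp_rot: [-0.032, 3.135, 0.001]
force: [0.6, -0.6, 0.7]
opening: 0.0669
gripper_force: 0.0
```

Request:
arm_command --pt "0.76 0.25 0 -0.2 0 0 0" --pt "0.76 0.5 0 -0.4 0 0 0" --pt "0.76 0.75 0 -0.6 0 0 0" --pt "0.76 0.95 0 -0.6 0 0 0"

```text
t: 29.45
eef_pos: [0.5231, 0.1673, 0.2105]
tcp_rot: [-0.032, 3.139, 0.0]
force: [0.5, -0.3, -0.6]
opening: 0.067
gripper_force: 0.0
```

Request:
arm_command --pt "0.76 0.25 0.2 0 0 0 0" --pt "0.76 0.5 0.4 0 0 0 0" --pt "0.76 0.75 0.6 0 0 0 0" --pt "0.76 0.95 0.9 0 0 0 0" --pt "0.76 0.95 0.9 0 0 0 0"

```text
t: 30.08
eef_pos: [0.4051, 0.2743, 0.2084]
tcp_rot: [0.038, -3.14, 0.0]
force: [0.1, -0.2, 0.0]
opening: 0.067
gripper_force: 0.0
```

```bash
python3 - <<'E'
from fit import *
t=optics.capture("top"); s=optics.capture("side")
cv2.imwrite("pics/ts3.png",np.vstack([cv2.resize(t[145:270,195:395],(800,500))[:300],np.pad(cv2.resize(s[180:265,270:440],(600,300)),((0,0),(0,200),(0,0)))]))
ims={"top":t,"side":s}
T=lambda i:np.array([.6377+.00177*i,.1697-.0852*i])
for k,i in((4,0),(3,1),(2,2),(1,3)):
    p,L,_=fit(k,ims,T(i),w0=.02,z0=.012); print(k,np.round(p,4),np.round(L,2),"off mm",np.round((p[:2]-T(i))*1e3,1))
E
```

```text
4 [0.637  0.1684 0.0129 0.0031] [0.86 0.59] off mm [-0.7 -1.3]
3 [0.6394 0.0841 0.0133 0.0218] [0.86 0.43] off mm [-0.1 -0.4]
2 [ 0.6431 -0.0024  0.0123  0.0392] [0.85 0.69] off mm [ 1.9 -1.7]
1 [ 0.6472 -0.087   0.0127 -0.0258] [0.76 0.42] off mm [ 4.2 -1.1]
```

View pics/ts3.png

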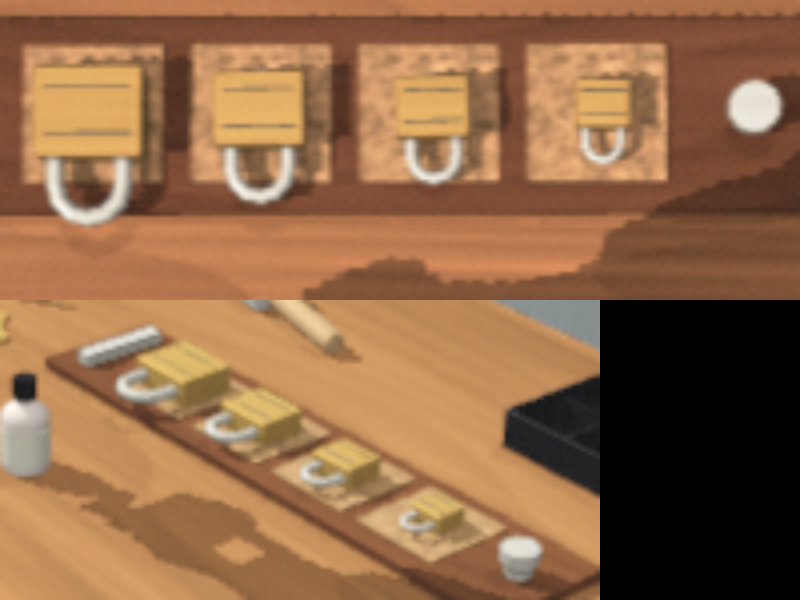

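The views show all four padlocks flat and square in size order on their pads, at most about 5 mm off centre. The bottle is upright and the gripper is clear.

```bash
python3 -c "
from bench import env
print(env.hand_in())"
```

```text
the job is handed in; nothing more can be done
None
```

I handed the job in at about 30 s of the 112 s limit: all four padlocks lie flat and square on their pads, smallest next to the knob, each within about 5 mm of its pad's centre in the last camera check, and the oil bottle is still standing; the hand-in returned no verdict.

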